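# Start one station of a vacuum filtration manifold at half suction

## Robot

A 6-joint arm with a two-finger parallel gripper is mounted at the origin on the work surface. World frame = base frame: x ahead of the robot, y to its left, z up, the work surface at z = 0. Lengths are in mm, angles in rad, forces in N, time in s.
With the tool pointing down it reaches from about 275 to 750 mm from the base axis. Payload 10.2 kg.
Tool frame: the origin (TCP) lies midway between the tips of the shut fingers; the grasp point (between the pads) lies 19 mm behind it; z points along the fingers, y is the line along which they close (so a half turn about z gives the same grasp; the last joint's range is limited). The gripper opens to 85 mm and grips with 20 to 120 N. Pads are 22 mm wide; open, the fingers measure 114 mm over their backs; the gripper's body (76 mm by 85 mm) begins 54 mm behind the grasp point. The pads swing forward as they close: fully open they stand 13 mm farther back than shut.
Start: joints at [-0.223, 0.313, 1.498, -0, 1.331, -0.223], TCP at [525.006, -0.013, 231.294] pointing down, gripper open.
Joint ranges: [-2.94, 2.94], [-0.97, 2.17], [0.19, 2.56], [-1.23, 4.37], [0.02, 3.11], [-2.88, 2.88]. Speed limits (rad/s): [2.39, 2.39, 3.01, 3.14, 3.14, 3.14].

## Interface

Orientations are given as a unit quaternion [w, x, y, z].
In Python, from rig import ctrl gives the robot as it stands.
- The arm moves only by the tool send_rows, never from a script. Its argument "targets" is a list of rows, each a list of 7 numbers: the closure, from -1 (fully open) to 1 (shut), so that 0 is half open, then the shift along the tool's x, y, z in m, then the turn, a rotation vector about the tool's x, y, z in rad. In form: [[claw, dx, dy, dz, ax, ay, az], ...]. A call has exactly 10 rows; each row shifts and turns the commanded pose from where the row before left it, along the tool's axes as they then stand; what a row does not reach is not made up. A row lasts 1/8 s, in which the tool goes at most 62.5 mm and 10.7 degrees, less where a joint would pass 70% of its speed; a pose out of reach is approached as far as the arm can. A call with a gripper value outside its range is refused whole. The fingers move at their own pace and stop on an object; "squeeze" is the grip in N (left out, the last holds). Time passes only in rows, so rows that do not move let the fingers close, or fill a call up. It gives the time, the measured TCP pose, the force, the opening and the grip force at its end, in the units of the state.
- ctrl.sense(): the state, without advancing time (a new reading comes with each control period).
- ctrl.capture(name): name is "scene" or "side" or "wrist"; returns a dict with "img" (384x512x3 uint8, red, green, blue), "camera_matrix" (3x3 intrinsics, pixels), "R" (3x3) and "t" (3): a world point X has camera coordinates R X + t. Camera axes: x right, y down, z forward; pixel columns grow to the right and rows downward; lengths in mm; the calibration is good to about 2 mm. A picture is of the moment at which its call begins. There is no depth.
- ctrl.finish_job(): hands the job in; it is judged then, once.
Trained networks look in a picture, given as the dict that the camera call returned (one of the last four; its "shot" number tells which), for a name from the list of things; names that differ only in an ending like _2 or _b are one class to them, and where a whole thing is asked for, a point or a joint stands for the part that bears it (a point fixed in the world has none). Each returns a list of dicts, best first, with "score" (0 to 1); they miss things now and then, are a little off and sometimes report something else, mostly with a low value. They report only what shows in the picture. A call takes as long as a camera call.
- ctrl.boxes_of(query, picture): "extent" ([left, top, width, height] in pixels, round what is visible of it).
- ctrl.landmark_of(query, picture): "point" ([column, row] in pixels: a listed point, or the origin of a listed thing).
The state is a dict: "time_s": time; "joints": joint angles; "dq": joint speeds; "tau": joint torques, N m; "eef_pos": TCP position; "ee_rot": TCP orientation; "force": force on the tool from outside, world axes, zero at the start; "wrist_torque": the same for the moment, N m; "grip_width": opening from 0.0 (shut) to 1.0 (fully open); "grip_force": force on a finger pad.
Only numpy, scipy, OpenCV 4.12 (cv2) and the standard library are available. Lean on these libraries where they do the work, as an engineer would, in place of code of your own. Each camera call takes 0.05 s, during which the arm holds its last target. There are 200 camera calls.

## Task

Set the vacuum manifold to filter at the funnel's station only: swing fully shut the tap that was left part open at an empty station, and put the lid on the funnel. Only after both are done, ease the funnel's tap to half open (its lever at 45 degrees, between shut and open) without swinging it well past that, and let go. Keep the third tap shut and do not disturb the wash bottle, the dishes or the tube rack.

Things in the scene. Friction and masses are not known exactly. Their poses are not given: they have to be found in the camera images.
- manifold: fixed steel vacuum manifold: header tube 38 mm thick, 410 mm long along y, top 83 mm up, 150 mm towards the robot from a row of 3 stations 140 mm apart (60 mm wide supports, tops 142 mm up); brass ball valve with a lever 90 mm in front of each. Origin on the bench at the middle station; x away from the robot, y to its left. Receiver bottle 105 wide, 190 high at x 170, y 310 mm
- funnel_rim (a point): centre of the top rim of the funnel, an upright open steel cup, 62 mm outer diameter, 85 mm high, clamped on one station (which of the three places varies); rim 227 mm above the bench
- tap_run (a joint): lever angle (rad) of the funnel station's valve: 0 shut (a stop; lever crosswise to its pipe, along the manifold's +y), growing counter-clockwise from above to 1.571 open (a stop; in line with the pipe, towards the robot); 0.785 half open. Starts shut. Turns with steady friction (about 6 N at the sleeve) and stays where left
- tap_leak (a joint): the same for the lever of the empty station whose tap was left part open; starts at 0.6 to 1.25
- tap_idle (a joint): the same for the lever of the other empty station; starts shut and stays shut
- stem_run (a point): point on the upright turning axis of the funnel's valve lever, at the height of its sleeve's middle (115 mm above the bench)
- stem_leak (a point): the same for the part-open tap
- stem_idle (a point): the same for the third tap
- grip_run (a point): middle of the black sleeve on the lever of the funnel's station: sleeve 60 mm long, 17 wide, 11 thick (vertically), level; its middle is 72 mm from the turning axis and 115 mm above the bench. Site y points outwards along the lever, z up. Nothing below it higher than 83 mm
- grip_leak (a point): the same for the part-open tap's lever
- grip_idle (a point): the same for the third tap's lever
- lid_knob (a point): middle of the black knob head (24 mm wide, 16 high) on the funnel's loose steel lid (90 g), lying knob up on the bench at the right: 74 mm wide, 44 high in all; this point is 36 mm above its lower edge, 22 above its disc. Its skirt (68 mm inside, 10 deep) goes over the funnel's rim with 3 mm play all round; seated, this point is 26 mm above the rim
- wash_bottle: bystander: white wash bottle, 70 mm in diameter, 195 mm high with its bent spout; origin at the centre of its underside
- dishes: bystander: stack of three clear culture dishes, 92 mm in diameter, 48 mm high; origin at the centre of its underside
- tube_rack: bystander: orange tube rack 75 x 200 mm, 55 mm high with its tubes, behind the manifold; origin at the centre of its underside

How it is judged:
By the outcome, as a careful person would: the job done as asked, in the order asked, and still so for the second after the job is handed in, with the robot touching nothing.
It also fails if it takes over 72 s, if anything falls off the work surface, if the arm or the gripper's body presses on something with over 40 N, if the wrist force passes 120 N, or if a joint passes its speed limit or range.

## Working session

There is one attempt and no reset: what is moved stays moved. The work goes in short steps, Python scripts to look and compute and a tool call to move; the robot and the scene stay as the last step left them, time stands still between calls to the robot, and variables do not carry over. Pictures are saved under pics/ and viewed, at most 11 in all, crops included, and the job is handed in when it is done.

Besides the shell and the picture viewer there is one more tool, called after ">>>" as name(argument=value, ...) on one line, values as JSON. send_rows: Moves the arm, as the interface text tells. Its arguments: {"type":"object","properties":{"targets":{"type":"array"},"squeeze":{"type":"number"}},"required":["targets"]}

```bash
mkdir -p pics; ls
cat > h.py <<'E'
import sys; sys.path.insert(0,'.')
from rig import ctrl
import numpy as np, cv2
from scipy.spatial.transform import Rotation as Ro
def save(p,n): cv2.imwrite(f'pics/{n}.png',p['img'][:,:,::-1])
def atz(p,px,z):
    K=np.array(p['camera_matrix']);R=np.array(p['R']);t=np.array(p['t']).ravel()
    d=R.T@np.linalg.inv(K)@np.array([px[0],px[1],1.]);c=-R.T@t
    return c+d*(z-c[2])/d[2]
def lm(p,q,z,n=2):
    return [(round(r['score'],2),np.round(r['point']).tolist(),np.round(atz(p,r['point'],z),1).tolist()) for r in ctrl.landmark_of(q,p)[:n]]
E
python3 - <<'E'
from h import *
s=ctrl.sense();print(s)
Z=dict(funnel_rim=227,stem_run=115,stem_leak=115,stem_idle=115,grip_run=115,grip_leak=115,grip_idle=115,lid_knob=36,manifold=0,wash_bottle=0,dishes=0,tube_rack=0)
for c in ['scene','side']:
    p=ctrl.capture(c);save(p,c+'0')
    print(c,-np.array(p['R']).T@np.array(p['t']).ravel())
    for q,z in Z.items(): print(q,lm(p,q,z,3))
E
```

```text
pics
{'time_s': 0.0, 'joints': array([-2.23358426e-01,  3.13442281e-01,  1.49847932e+00,  5.82412393e-06,
        1.33100463e+00, -2.23416729e-01]), 'dq': array([-0.00023671, -0.00253674, -0.00167345,  0.00158116, -0.00052741,
       -0.00100692]), 'tau': array([-5.78409599e-04, -4.12261176e+01, -2.59742296e+01, -3.58453699e-04,
        4.11797926e-03, -1.23038126e-05]), 'eef_pos': array([5.24725987e+02, 7.33832682e-02, 2.30723133e+02]), 'ee_rot': array([-5.65731173e-04,  7.07086501e-01,  7.07126746e-01, -3.52929056e-04]), 'force': array([-0.29728155,  0.40470034, -0.12587131]), 'wrist_torque': array([0.02008875, 0.01157096, 0.00083454]), 'grip_force': 0.0, 'grip_width': 1.00527514595665}
scene [1475.07076047  647.54125841 1119.5505859 ]
funnel_rim [(0.8, [215.0, 144.0], [618.0, -157.7, 227.0]), (0.71, [148.0, 203.0], [927.5, -129.3, 227.0])]
stem_run [(0.79, [233.0, 157.0], [531.0, -158.3, 115.0])]
stem_leak [(0.79, [268.0, 179.0], [547.6, 2.0, 115.0]), (0.43, [218.0, 143.0], [498.5, -252.6, 115.0])]
stem_idle [(0.95, [299.0, 201.0], [574.2, 136.2, 115.0])]
grip_run [(0.51, [407.0, 
[... 732 characters left out ...]
0.3, [272.0, 217.0], [652.9, -40.8, 115.0])]
stem_leak [(0.94, [238.0, 210.0], [536.0, 2.8, 115.0])]
stem_idle [(0.84, [243.0, 181.0], [566.2, 150.3, 115.0])]
grip_run [(0.66, [242.0, 222.0], [548.8, -55.9, 115.0])]
grip_leak [(0.52, [227.0, 196.0], [503.5, 71.0, 115.0])]
grip_idle [(0.61, [242.0, 168.0], [565.1, 224.8, 115.0])]
lid_knob [(0.61, [260.0, 314.0], [581.7, -353.8, 36.0])]
manifold [(0.63, [258.0, 314.0], [577.8, -334.5, 0.0])]
wash_bottle [(0.65, [207.0, 154.0], [424.6, 469.5, 0.0])]
dishes [(0.57, [324.0, 309.0], [783.5, -335.8, 0.0]), (0.39, [241.0, 182.0], [566.6, 272.3, 0.0])]
tube_rack [(0.68, [299.0, 222.0], [769.8, 28.5, 0.0]), (0.45, [244.0, 171.0], [582.0, 341.1, 0.0])]
```

View pics/scene0.png

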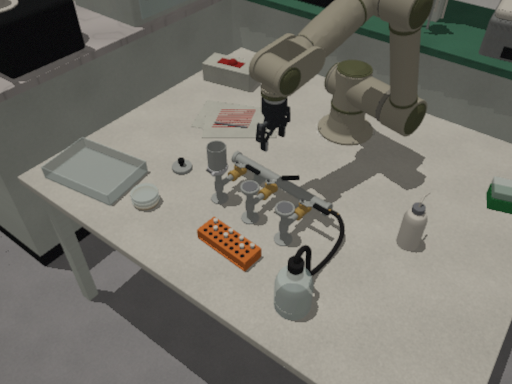

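View pics/side0.png

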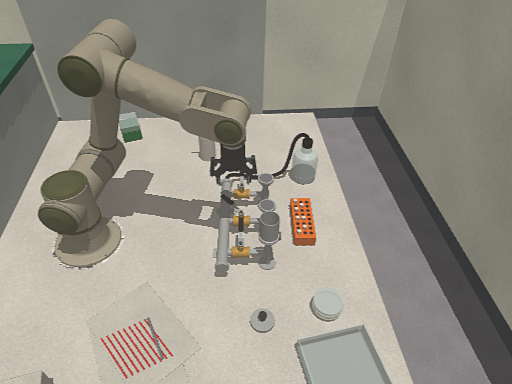

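The scene view shows the funnel on the right-hand station at (215,155), the part-open lever at the middle station at (290,178), the idle tap on the left at (300,210) and the lid at (182,163). The side view agrees, with the lid at (262,318) and the funnel at (269,228). Next, a wrist view.

Run:
```python
from h import *
p=ctrl.capture('wrist');save(p,'w0')
print(p['R'],-np.array(p['R']).T@np.array(p['t']).ravel())
for q,z in dict(funnel_rim=227,stem_run=115,stem_leak=115,stem_idle=115,grip_run=115,grip_leak=115,grip_idle=115).items(): print(q,lm(p,q,z,3))
```

```text
[[ 9.99999675e-01 -6.64381450e-04  4.55888591e-04]
 [-7.73484314e-04 -9.50040176e-01  3.12126683e-01]
 [ 2.25741299e-04 -3.12126934e-01 -9.50040381e-01]] [523.65995873  80.73410634 372.82813631]
funnel_rim []
stem_run [(0.64, [264.0, 329.0], [536.1, -137.8, 115.0])]
stem_leak [(0.68, [278.0, 182.0], [546.2, 2.8, 115.0]), (0.32, [219.0, 110.0], [501.1, 58.0, 115.0])]
stem_idle []
grip_run [(0.75, [270.0, 258.0], [541.0, -64.5, 115.0])]
grip_leak [(0.92, [219.0, 111.0], [501.0, 57.1, 115.0])]
grip_idle []
```

View pics/w0.png

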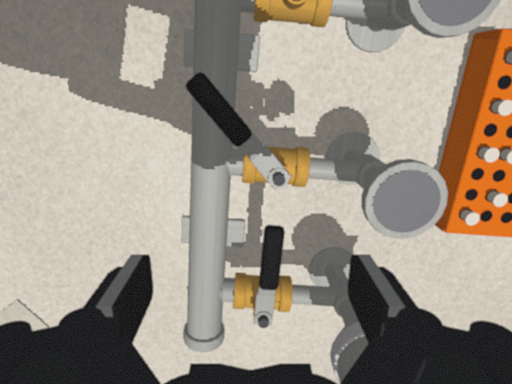

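The wrist view shows the leak sleeve at (219,109) with its stem at (278,180), about 0.76 rad open. The run tap is shut, with its stem at (264,325) and sleeve at (272,258). Both radii come to about 70–72 mm, so they check. Next I move over the leak sleeve.

>>> send_rows(targets=[[0,0.0285,-0.012,0,0,0,0],[0,0.029,-0.012,0,0,0,0],[0,0,0,0,0,0,-0.175],[0,0,0,0,0,0,-0.175],[0,0,0,0,0,0,-0.175],[0,0,0,0,0,0,-0.175],[0,0,0,0.035,0,0,0],[0,0,0,0.035,0,0,0],[0,0,0,0,0,0,0],[0,0,0,0,0,0,0]], squeeze=30)

```text
time_s: 2.95
eef_pos: [501.7, 57.4, 162.7]
ee_rot: [0.001, 0.422, 0.907, 0.0]
force: [0.1, 0.8, -0.8]
grip_width: 0.502
grip_force: 0.0
```

Run:
```python
from h import *
s=ctrl.sense();print(s['eef_pos'],s['ee_rot'],s['grip_width'])
p=ctrl.capture('wrist');save(p,'w1')
for q in ['grip_leak','stem_leak','grip_idle','stem_idle']: print(q,lm(p,q,115))
```

```text
[501.70728819  57.40969418 162.73223652] [9.72512492e-04 4.21756074e-01 9.06708757e-01 3.13974783e-04] 0.501863129823192
grip_leak [(0.78, [247.0, 218.0], [499.4, 56.9, 115.0])]
stem_leak [(0.79, [250.0, 316.0], [545.5, 4.1, 115.0])]
grip_idle []
stem_idle [(0.65, [421.0, 175.0], [558.3, 142.1, 115.0])]
```

View pics/w1.png

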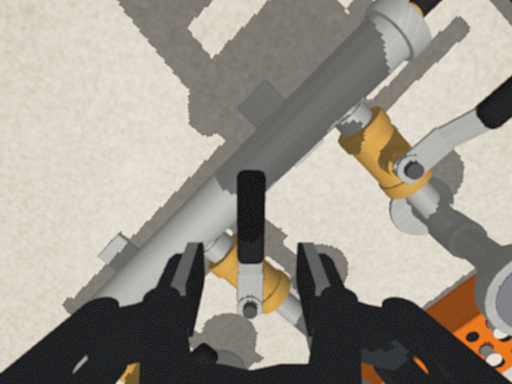

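The sleeve lies centred and parallel between the fingers, at (250,218). Going down and gripping.

>>> send_rows(targets=[[0,0.001,-0.0015,0.03,0,0,0],[0,0,0,0.03,0,0,0],[0,0,0,0.005,0,0,0],[0,0,0,0,0,0,0],[1,0,0,0,0,0,0],[1,0,0,0,0,0,0],[1,0,0,0,0,0,0],[1,0,0,0,0,0,0],[1,0,0,0,0,0,0],[1,0,0,0,0,0,0]], squeeze=30)

```text
time_s: 4.45
eef_pos: [500.0, 57.5, 97.5]
ee_rot: [0.001, 0.421, 0.907, 0.001]
force: [0.9, 2.2, 6.5]
grip_width: 0.19
grip_force: 32.5
```

>>> send_rows(targets=[[1,-0.00035,0.007,0,0,0,0.098],[1,-0.00035,0.007,0,0,0,0.098],[1,-0.00035,0.007,0,0,0,0.098],[1,-0.00035,0.007,0,0,0,0.098],[1,-0.00035,0.007,0,0,0,0.098],[1,-0.00035,0.007,0,0,0,0.098],[1,-0.00035,0.007,0,0,0,0.098],[1,-0.00035,0.007,0,0,0,0.09],[1,0,0,0,0,0,0],[1,0,0,0,0,0,0]])

```text
time_s: 5.7
eef_pos: [553.1, 75.3, 97.6]
ee_rot: [0.001, 0.733, 0.68, 0.003]
force: [6.2, 9.8, 2.5]
grip_width: 0.186
grip_force: 31.7
```

>>> send_rows(targets=[[1,0,0.0015,0,0,0,0.02],[1,0,0.0015,0,0,0,0.02],[1,0,0,0,0,0,0],[1,0,0,0,0,0,0],[1,0,0,0,0,0,0],[1,0,0,0,0,0,0],[1,0,0,0,0,0,0],[1,0,0,0,0,0,0],[1,0,0,0,0,0,0],[1,0,0,0,0,0,0]])

```text
time_s: 6.95
eef_pos: [554.1, 75.2, 97.5]
ee_rot: [-0.001, 0.746, 0.666, 0.001]
force: [-4.9, 10.2, 8.8]
grip_width: 0.189
grip_force: 38.0
```

Run:
```python
from h import *
s=ctrl.sense();print(s['eef_pos'],s['ee_rot'],s['force'],s['wrist_torque'])
p=ctrl.capture('wrist');save(p,'w2')
for q in ['grip_leak','stem_leak','grip_idle','stem_idle']: print(q,lm(p,q,115))
```

```text
[554.08388766  75.22306319  97.51930794] [-6.29193620e-04  7.46176813e-01  6.65747068e-01  7.80503240e-04] [-4.88159291 10.22598023  8.75122301] [1.50759318 0.67490164 0.84854165]
grip_leak [(0.95, [251.0, 283.0], [553.1, 74.0, 115.0])]
stem_leak []
grip_idle []
stem_idle [(0.89, [241.0, 116.0], [557.3, 143.0, 115.0])]
```

>>> send_rows(targets=[[1,0,0.0015,0,0,0,0],[1,0,0.0015,0,0,0,0],[1,0,0,0,0,0,0],[1,0,0,0,0,0,0],[-0.1,0,0,0,0,0,0],[-0.1,0,0,0,0,0,0],[-0.1,0,0,0,0,0,0],[-0.1,0,0,-0.05,0,0,0],[-0.1,0,0,-0.05,0,0,0],[-0.1,0,0,-0.03,0,0,0]])

```text
time_s: 8.45
eef_pos: [557.8, 73.0, 228.9]
ee_rot: [0.001, 0.747, 0.665, 0.001]
force: [-0.8, 0.5, 0.1]
grip_width: 0.552
grip_force: 0.0
```

Run:
```python
from h import *
s=ctrl.sense();print(s['time_s'],s['eef_pos'],s['ee_rot'],s['force'],s['wrist_torque'])
p=ctrl.capture('wrist');save(p,'w3')
for q in ['grip_leak','stem_leak','grip_idle','stem_idle','grip_run','stem_run']: print(q,lm(p,q,115))
```

```text
8.45 [557.81462495  72.99963708 228.86792456] [0.0011104  0.746992   0.66483131 0.00102376] [-0.82300432  0.49870416  0.08109985] [ 0.03259476 -0.00013588 -0.03071433]
grip_leak [(0.94, [243.0, 185.0], [551.8, 74.2, 115.0])]
stem_leak [(0.83, [248.0, 263.0], [546.9, 5.2, 115.0])]
grip_idle []
stem_idle [(0.67, [242.0, 97.0], [559.1, 140.8, 115.0])]
grip_run [(0.91, [251.0, 331.0], [541.4, -65.0, 115.0]), (0.41, [447.0, 178.0], [709.9, 61.1, 115.0])]
stem_run []
```

View pics/w3.png

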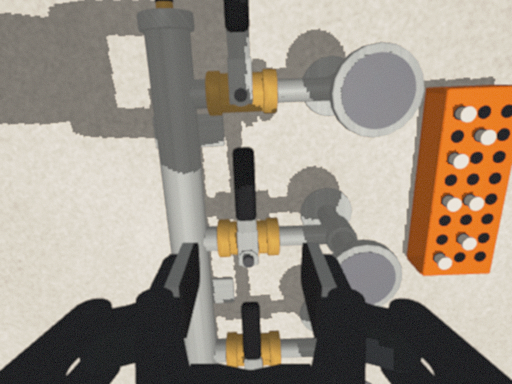

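Leak lever at (244,185) now lies parallel to the other two, hard against its stop. Next, the lid.

>>> send_rows(targets=[[-0.1,0,0,-0.05,0,0,-0.117],[-0.1,0,0,-0.05,0,0,0],[-0.1,-0.061,0.0036,0,0,0,0],[-0.1,-0.061,0.0036,0,0,0,0],[-0.1,-0.061,0.0036,0,0,0,0],[-0.1,-0.061,0.0036,0,0,0,0],[-0.1,-0.061,0.0036,0,0,0,0],[-0.1,-0.061,0.0036,0,0,0,0],[-0.1,-0.061,0.0036,0,0,0,0],[-0.1,0,0,0,0,0,0]])

```text
time_s: 10.05
eef_pos: [581.9, -358.0, 322.4]
ee_rot: [-0.002, 0.709, 0.706, -0.0]
force: [0.5, -0.2, 0.0]
grip_width: 0.551
grip_force: 0.0
```

>>> send_rows(targets=[[-0.1,0,0,0.05,0,0,0],[-0.1,0,0,0.05,0,0,0],[-0.1,0,0,0.05,0,0,0],[-0.1,0,0,0.05,0,0,0],[-0.1,0,0,0,0,0,0],[-0.1,0,0,0,0,0,0],[-0.1,0,0,0,0,0,0],[-0.1,0,0,0,0,0,0],[-0.1,0,0,0,0,0,0],[-0.1,0,0,0,0,0,0]])

```text
time_s: 11.3
eef_pos: [582.9, -353.8, 126.5]
ee_rot: [0.0, 0.707, 0.707, 0.0]
force: [0.3, 0.9, 1.0]
grip_width: 0.549
grip_force: 0.0
```

Run:
```python
from h import *
s=ctrl.sense();print(s['eef_pos'],s['ee_rot'])
p=ctrl.capture('wrist');save(p,'w4')
for q in ['lid_knob']: print(q,lm(p,q,36),lm(p,q,44))
print(lm(p,'funnel_rim',227))
```

```text
[ 582.93464737 -353.81960069  126.48345541] [1.06330811e-04 7.06777405e-01 7.07435996e-01 6.88492324e-06]
lid_knob [(0.6, [257.0, 200.0], [587.0, -357.0, 36.0])] [(0.6, [257.0, 200.0], [586.8, -354.1, 44.0])]
[]
```

View pics/w4.png

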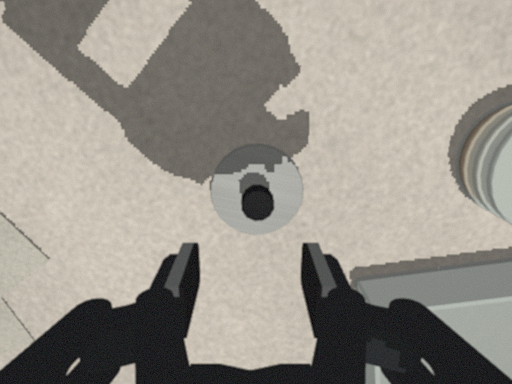

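Knob at (257,203), fingers clear of the tray and dishes. It measures (587,-357), matching the other cameras. Grasping and lifting.

>>> send_rows(targets=[[-0.1,-0.0027,0.0036,0.04,0,0,0],[-0.1,0,0,0.04,0,0,0],[-0.1,0,0,0.0175,0,0,0],[-0.1,0,0,0.01,0,0,0],[-0.1,0,0,0,0,0,0],[1,0,0,0,0,0,0],[1,0,0,0,0,0,0],[1,0,0,0,0,0,0],[1,0,0,0,0,0,0],[1,0,0,0,0,0,0]], squeeze=40)

```text
time_s: 12.75
eef_pos: [587.1, -356.9, 20.4]
ee_rot: [0.001, 0.707, 0.707, 0.0]
force: [-1.1, 0.8, 5.6]
grip_width: 0.26
grip_force: 39.3
```

>>> send_rows(targets=[[1,0,0,0,0,0,0],[1,0,0,-0.04,0,0,0],[1,0,0,-0.05,0,0,0],[1,0,0,-0.05,0,0,0],[1,0,0,-0.05,0,0,0],[1,0,0,-0.05,0,0,0],[1,0,0,-0.03,0,0,0],[1,0,0,0,0,0,0],[1,0,0,0,0,0,0],[1,0,0,0,0,0,0]])

```text
time_s: 14.0
eef_pos: [586.3, -356.3, 287.0]
ee_rot: [-0.001, 0.707, 0.707, -0.0]
force: [0.5, -0.7, -0.6]
grip_width: 0.26
grip_force: 39.6
```

Run:
```python
from h import *
s=ctrl.sense();print(s['eef_pos'],s['ee_rot'])
for c in ['wrist','side','scene']:
    p=ctrl.capture(c);save(p,c+'5')
    z=s['eef_pos'][2]+19
    print(c,lm(p,'lid_knob',z),lm(p,'funnel_rim',227), [np.round(b['extent']).tolist() for b in ctrl.boxes_of('funnel_rim',p)[:1]])
```

```text
[ 586.25476522 -356.28695775  287.04860577] [-1.44156406e-03  7.06773267e-01  7.07438661e-01 -1.10359515e-04]
wrist [(0.86, [250.0, 280.0], [585.1, -355.2, 306.0])] [(0.69, [414.0, 127.0], [680.9, -302.8, 227.0])] []
side [(0.7, [261.0, 261.0], [576.8, -359.8, 306.0])] [] [[228.0, 220.0, 42.0, 39.0]]
scene [(0.49, [173.0, 96.0], [581.0, -363.5, 306.0]), (0.43, [300.0, 200.0], [740.1, 235.3, 306.0])] [(0.58, [215.0, 146.0], [624.7, -151.1, 227.0])] [[206.0, 142.0, 55.0, 62.0]]
```

View pics/wrist5.png

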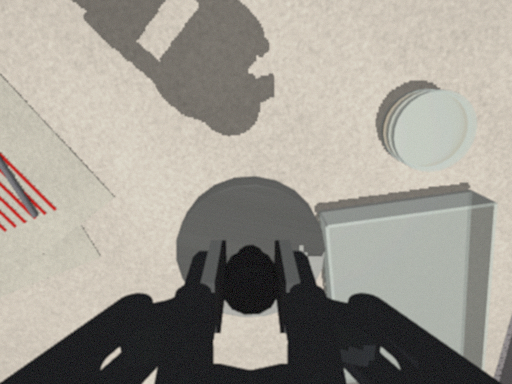

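The lid is held level, knob at (250,280). Next I move closer to the funnel to look at the rim.

>>> send_rows(targets=[[1,0.03,0,0,0,0,0],[1,0.03,0,0,0,0,0],[1,0.03,0,0,0,0,0],[1,0.02,0,0,0,0,0],[1,0,0,0,0,0,0],[1,0,0,0,0,0,0],[1,0,0,0,0,0,0],[1,0,0,0,0,0,0],[1,0,0,0,0,0,0],[1,0,0,0,0,0,0]])

```text
time_s: 15.85
eef_pos: [586.4, -246.6, 288.8]
ee_rot: [-0.0, 0.707, 0.707, -0.0]
force: [-0.7, 0.1, -1.6]
grip_width: 0.257
grip_force: 39.6
```

Run:
```python
from h import *
s=ctrl.sense();print(s['eef_pos'],s['ee_rot'])
p=ctrl.capture('wrist');save(p,'w6')
print(lm(p,'lid_knob',s['eef_pos'][2]+15.6),lm(p,'funnel_rim',227))
```

```text
[ 586.38383855 -246.59341572  288.78689669] [-2.59770322e-06  7.06795489e-01  7.07417936e-01 -1.84986112e-05]
[(0.84, [248.0, 281.0], [584.1, -247.8, 304.4])] [(0.65, [325.0, 35.0], [625.8, -143.8, 227.0])]
```

View pics/w6.png

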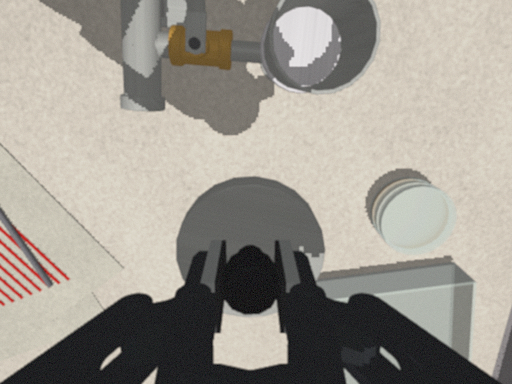

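The rim shows at (322,35), giving (626,-144), which agrees with the stem geometry. One closer look with the whole rim in view.

>>> send_rows(targets=[[1,0.025,0,0,0,0,0],[1,0.025,0,0,0,0,0],[1,0,0,0,0,0,0],[1,0,0,0,0,0,0],[1,0,0,0,0,0,0],[1,0,0,0,0,0,0],[1,0,0,0,0,0,0],[1,0,0,0,0,0,0],[1,0,0,0,0,0,0],[1,0,0,0,0,0,0]])

```text
time_s: 17.25
eef_pos: [586.4, -196.5, 288.8]
ee_rot: [-0.0, 0.707, 0.707, -0.0]
force: [0.4, 0.8, -1.3]
grip_width: 0.265
grip_force: 39.6
```

Run:
```python
from h import *
s=ctrl.sense();e=s['eef_pos'];print(e,s['ee_rot'])
p=ctrl.capture('wrist')
print(lm(p,'lid_knob',e[2]+15.6),lm(p,'funnel_rim',227))
# draw projected predicted rim (outer) and lid disc for a visual check
K=np.array(p['camera_matrix']);R=np.array(p['R']);t=np.array(p['t']).ravel()
im=p['img'].copy();im=cv2.resize(im,None,fx=1.5,fy=1.5)
def circ(c,r,col):
    a=np.linspace(0,2*np.pi,60);X=np.c_[c[0]+r*np.cos(a),c[1]+r*np.sin(a),np.full(60,c[2])]
    q=(X@R.T+t)@K.T;q=q[:,:2]/q[:,2:]*1.5+.25
    cv2.polylines(im,[np.round(q*8).astype(int)],True,col,1,cv2.LINE_AA,3)
circ((625.8,-143.8,227),31,(255,0,0)); circ((e[0],e[1],e[2]-20.4+14),37,(0,255,0))
save(dict(img=im),'w7')
```

```text
[ 586.35493221 -196.45728833  288.7952566 ] [-1.54079150e-05  7.06746524e-01  7.07466855e-01 -1.28377279e-05]
[(0.71, [251.0, 280.0], [585.3, -197.2, 304.4])] []
```

View pics/w7.png

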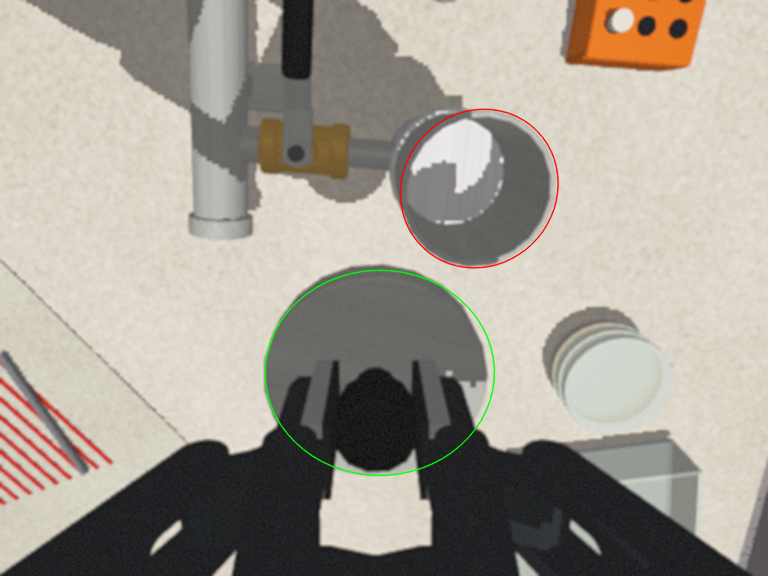

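The projected rim sits about 2 mm too far right, so the rim is near x 624.5, y -144. The lid is centred on the tool to about 1 mm. Moving over the funnel and lowering.

>>> send_rows(targets=[[1,0.0175,0.0128,0,0,0,0],[1,0.0175,0.0128,0,0,0,0],[1,0.0175,0.0127,0,0,0,0],[1,0,0,0,0,0,0],[1,0,0,0,0,0,0],[1,0,0,0.01,0,0,0],[1,0,0,0.01,0,0,0],[1,0,0,0.01,0,0,0],[1,0,0,0,0,0,0],[1,0,0,0,0,0,0]])

```text
time_s: 18.65
eef_pos: [624.7, -144.0, 259.1]
ee_rot: [0.0, 0.707, 0.707, 0.0]
force: [-0.6, -0.6, -1.2]
grip_width: 0.261
grip_force: 39.6
```

>>> send_rows(targets=[[1,0,0,0.0025,0,0,0],[1,0,0,0.0025,0,0,0],[1,0,0,0.0025,0,0,0],[1,0,0,0.0025,0,0,0],[1,0,0,0.0025,0,0,0],[1,0,0,0,0,0,0],[1,0,0,0,0,0,0],[1,0,0,0,0,0,0],[1,0,0,0,0,0,0],[1,0,0,0,0,0,0]])

```text
time_s: 19.9
eef_pos: [624.7, -143.8, 246.2]
ee_rot: [-0.0, 0.707, 0.707, 0.0]
force: [1.9, 1.6, -2.4]
grip_width: 0.263
grip_force: 39.5
```

>>> send_rows(targets=[[1,0,0,0.002,0,0,0],[1,0,0,0.002,0,0,0],[1,0,0,0.002,0,0,0],[1,0,0,0,0,0,0],[1,0,0,0,0,0,0],[1,0,0,0,0,0,0],[1,0,0,0,0,0,0],[1,0,0,0,0,0,0],[1,0,0,0,0,0,0],[1,0,0,0,0,0,0]])

```text
time_s: 21.15
eef_pos: [624.7, -143.9, 240.3]
ee_rot: [0.0, 0.707, 0.707, 0.0]
force: [4.2, 1.8, -0.5]
grip_width: 0.265
grip_force: 39.6
```

Run:
```python
from h import *
s=ctrl.sense();print(s['eef_pos'],s['force'],s['wrist_torque'])
```

```text
[ 624.66077827 -143.86799943  240.2970456 ] [ 4.21437465  1.84474237 -0.45020393] [ 0.50584004 -0.78135144  0.00446716]
```

The skirt is over the rim, since it went below contact height with only light side force. I ease the side force, seat the lid and release.

>>> send_rows(targets=[[1,0.0005,0.0015,0,0,0,0],[1,0,0,0.001,0,0,0],[1,0,0,0.001,0,0,0],[1,0,0,0.001,0,0,0],[1,0,0,0,0,0,0],[1,0,0,0,0,0,0],[1,0,0,0,0,0,0],[1,0,0,0,0,0,0],[1,0,0,0,0,0,0],[1,0,0,0,0,0,0]])

```text
time_s: 22.4
eef_pos: [626.1, -143.5, 237.4]
ee_rot: [0.0, 0.707, 0.707, -0.0]
force: [-2.3, -0.8, 2.4]
grip_width: 0.262
grip_force: 39.9
```

>>> send_rows(targets=[[0.2,0,0,0,0,0,0],[0,0,0,0,0,0,0],[0,0,0,0,0,0,0],[0,0,0,0,0,0,0],[0,0,0,-0.02,0,0,0],[0,0,0,-0.04,0,0,0],[0,0,0,-0.04,0,0,0],[0,0,0,0,0,0,0],[0,0,0,0,0,0,0],[0,0,0,0,0,0,0]])

```text
time_s: 23.65
eef_pos: [625.9, -143.3, 335.9]
ee_rot: [-0.001, 0.707, 0.707, -0.0]
force: [-0.7, 0.5, 0.2]
grip_width: 0.5
grip_force: 0.0
```

Run:
```python
from h import *
s=ctrl.sense();e=s['eef_pos'];print(e,s['grip_width'])
p=ctrl.capture('wrist')
print(lm(p,'lid_knob',253),[lm(p,q,115) for q in ('grip_run','stem_run','grip_leak','stem_leak')])
a=p['img'].copy()
p=ctrl.capture('side');print(lm(p,'lid_knob',253))
b=cv2.resize(p['img'][170:290,200:320],(384,384),interpolation=cv2.INTER_CUBIC)
save(dict(img=cv2.resize(np.hstack([a,b]),(800,343))),'lid8')
```

```text
[ 625.90647402 -143.34739496  335.9332957 ] 0.5001260462842635
[(0.82, [250.0, 201.0], [624.8, -144.1, 253.0])] [[(0.78, [167.0, 85.0], [539.7, -69.5, 115.0])], [(0.62, [168.0, 150.0], [535.8, -136.9, 115.0])], [], [(0.73, [169.0, 9.0], [546.7, 0.1, 115.0])]]
[(0.97, [268.0, 212.0], [621.5, -146.0, 253.0]), (0.2, [324.0, 307.0], [718.2, -469.4, 253.0])]
```

View pics/lid8.png

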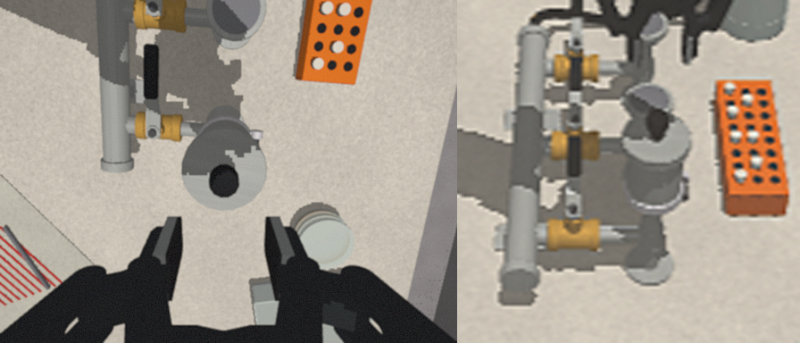

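The lid sits level on the funnel: knob at (223,180) in the left half and squarely on the cup at (656,130) in the right half. Measured (625,-144), as expected. Now the run tap.

>>> send_rows(targets=[[0,0.0263,-0.028,0,0,0,0],[0,0.026,-0.028,0,0,0,0],[0,0.026,-0.028,0,0,0,0],[0,0,0,0,0,0,0.08],[0,0,0,0,0,0,0],[0,0,0,0.05,0,0,0],[0,0,0,0.05,0,0,0],[0,0,0,0.05,0,0,0],[0,0,0,0.026,0,0,0],[0,0,0,0,0,0,0]], squeeze=30)

```text
time_s: 25.3
eef_pos: [541.4, -65.3, 159.7]
ee_rot: [-0.002, 0.734, 0.679, -0.001]
force: [0.3, -0.4, -0.2]
grip_width: 0.502
grip_force: 0.0
```

>>> send_rows(targets=[[0,0,0,0,0,0,0],[0,0,0,0,0,0,0],[0,0,0,0,0,0,0],[0,0,0,0,0,0,0],[0,0,0,0,0,0,0],[0,0,0,0,0,0,0],[0,0,0,0,0,0,0],[0,0,0,0,0,0,0],[0,0,0,0,0,0,0],[0,0,0,0,0,0,0]])

```text
time_s: 26.55
eef_pos: [542.0, -65.2, 161.3]
ee_rot: [-0.0, 0.734, 0.679, -0.0]
force: [0.5, 0.0, 0.7]
grip_width: 0.498
grip_force: 0.0
```

Run:
```python
from h import *
s=ctrl.sense();print(s['eef_pos'],s['ee_rot'],s['grip_width'])
p=ctrl.capture('wrist')
for q in ['grip_run','stem_run','grip_leak','stem_leak']: print(q,lm(p,q,115))
```

```text
[542.03596435 -65.22598713 161.29669413] [-7.91985718e-06  7.34488765e-01  6.78620847e-01 -1.51588152e-06] 0.4983704730344855
grip_run []
stem_run [(0.72, [252.0, 319.0], [536.5, -136.2, 115.0])]
grip_leak []
stem_leak [(0.85, [252.0, 104.0], [547.0, 1.9, 115.0])]
```

>>> send_rows(targets=[[0,0,0,0.03,0,0,0],[0,0,0,0.03,0,0,0],[0,0,0,0.004,0,0,0],[0,0,0,0,0,0,0],[1,0,0,0,0,0,0],[1,0,0,0,0,0,0],[1,0,0,0,0,0,0],[1,0,0,0,0,0,0],[1,0,0,0,0,0,0],[1,0,0,0,0,0,0]], squeeze=30)

```text
time_s: 28.05
eef_pos: [542.7, -65.4, 98.4]
ee_rot: [0.001, 0.734, 0.679, 0.001]
force: [0.1, 1.4, 6.4]
grip_width: 0.194
grip_force: 33.6
```

Run:
```python
from h import *
s=ctrl.sense();print(s['eef_pos'],s['force'],s['wrist_torque'],s['grip_width'],s['grip_force'])
```

```text
[542.67708039 -65.35285293  98.42226236] [0.09389443 1.37051822 6.42869034] [0.06209621 0.0090285  0.16307504] 0.19384510231847446 33.62146854400635
```

>>> send_rows(targets=[[1,-0.0002,-0.00565,0,0,0,-0.0785],[1,-0.0002,-0.00565,0,0,0,-0.0785],[1,-0.0002,-0.00565,0,0,0,-0.0785],[1,-0.0002,-0.00565,0,0,0,-0.0785],[1,-0.0002,-0.00565,0,0,0,-0.0785],[1,-0.0002,-0.00565,0,0,0,-0.0785],[1,-0.0002,-0.00565,0,0,0,-0.0785],[1,-0.0002,-0.00565,0,0,0,-0.0785],[1,-0.0002,-0.00565,0,0,0,-0.0785],[1,0,0,0,0,0,0]])

```text
time_s: 29.3
eef_pos: [494.6, -79.2, 98.4]
ee_rot: [0.001, 0.454, 0.891, -0.0]
force: [-0.2, -2.4, 6.9]
grip_width: 0.192
grip_force: 33.6
```

Run:
```python
from h import *
s=ctrl.sense();e=s['eef_pos'];print(e,s['force'],s['wrist_torque'])
q=s['ee_rot'];print('tool',np.degrees(2*np.arctan2(q[2],q[1])))
for st in ([536.5,-136.2],[537.2,-136.5]):
    d=e[:2]-st;print(np.hypot(*d),np.degrees(np.arctan2(d[1],d[0]))-85.6)
```

```text
[494.61089154 -79.16183841  98.41666137] [-0.22391623 -2.44814088  6.94340527] [-0.18774436  0.11939438  0.08346944]
tool 125.98091454146956
70.76757227301226 40.69374466502944
71.42476415231096 41.00388441032429
```

>>> send_rows(targets=[[1,-0.0001,-0.0027,0,0,0,-0.0375],[1,-0.0001,-0.0027,0,0,0,-0.0375],[1,0,0,0,0,0,0],[1,0,0,0,0,0,0],[0,0,0,0,0,0,0],[0,0,0,0,0,0,0],[0,0,0,0,0,0,0],[0,0,0,-0.04,0,0,0],[0,0,0,-0.05,0,0,0],[0,0,0,-0.05,0,0,0]])

```text
time_s: 30.55
eef_pos: [489.5, -81.8, 238.8]
ee_rot: [-0.0, 0.421, 0.907, -0.0]
force: [0.7, -1.0, 0.2]
grip_width: 0.496
grip_force: 0.0
```

>>> send_rows(targets=[[0,0,0,-0.05,0,0,0.15],[0,0,0,-0.03,0,0,0.15],[0,0,0,0,0,0,0.15],[0,0,0,0,0,0,0.15],[0,0,0,0,0,0,0],[0,0,0,0,0,0,0],[0,0,0,0,0,0,0],[0,0,0,0,0,0,0],[0,0,0,0,0,0,0],[0,0,0,0,0,0,0]])

```text
time_s: 31.8
eef_pos: [489.8, -81.9, 317.3]
ee_rot: [-0.0, 0.67, 0.742, 0.0]
force: [-0.1, 0.4, -0.3]
grip_width: 0.501
grip_force: 0.0
```

Run:
```python
from h import *
s=ctrl.sense();print(s['eef_pos'],s['ee_rot'],s['grip_width'])
p=ctrl.capture('wrist');save(p,'w9')
for q in ['grip_run','stem_run','grip_leak','stem_leak','grip_idle','stem_idle']: print(q,lm(p,q,115))
# pixel rays intersected with z=115 for the run sleeve's dark blob: fit its axis
g=p['img'].max(2)<45
n,l,st,c=cv2.connectedComponentsWithStats(g.astype(np.uint8))
for i in range(1,n):
    if 400<st[i,4]<6000:
        ys,xs=np.where(l==i);w=np.array([atz(p,(x,y),120)[:2] for x,y in zip(xs,ys)])
        ev,v=np.linalg.eigh(np.cov(w.T));a=np.degrees(np.arctan2(v[1,1],v[0,1]))%180
        print(c[i],st[i],w.mean(0),'axis deg',a,'rel shut',a-85.6,np.sqrt(ev*12))
```

```text
[489.80881963 -81.92338508 317.27402681] [-1.98766667e-05  6.69869963e-01  7.42478439e-01  1.85655305e-07] 0.5014647272894425
grip_run [(0.81, [252.0, 162.0], [491.1, -84.0, 115.0])]
stem_run [(0.67, [287.0, 213.0], [534.8, -136.4, 115.0])]
grip_leak []
stem_leak [(0.64, [319.0, 83.0], [547.1, 0.0, 115.0])]
grip_idle [(0.72, [250.0, 160.0], [488.3, -81.3, 115.0])]
stem_idle []
[334.66947368  15.76421053] [324   0  23  34 475] [550.42428977  58.44506962] axis deg 82.46541677176832 rel shut -3.1345832282316763 [14.85990129 27.43251833]
[250.56508876 159.67899408] [231 135  40  50 676] [489.19111919 -80.30588427] axis deg 130.5329310084634 rel shut 44.93293100846341 [15.43480418 57.67623353]
```

View pics/w9.png

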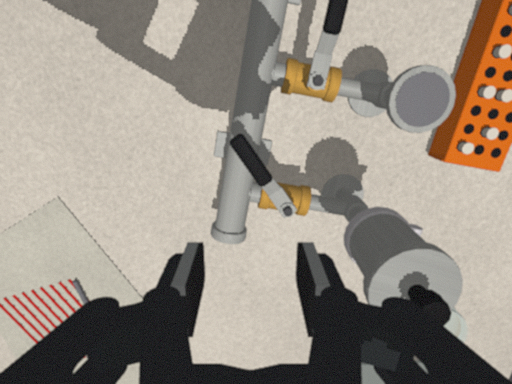

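The run lever at (250,160) measures 44.9° from shut, the leak lever at (335,15) is still shut, and the lid is on the funnel. The gripper is clear of everything, so I hand in.

```bash
python3 -c "
from h import *
print(ctrl.finish_job())"
```

```text
the job is handed in; nothing more can be done
None
```

The job is handed in: the part-open tap is shut against its stop, the lid is seated on the funnel, and only after that the funnel's tap was eased to about 45° (measured 44.9°) and let go; I did not touch the third tap or the bystanders.

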